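# Release the left-hand drawer runner from the gluing fixture

### The job

Four drawer runners are clamped side by side in the gluing fixture; the one left-hand runner, whose guide strip is on its left half as the fixture faces you, has set, while the three right-hand ones still need their clamps. Push the peg of its clamp round a quarter turn, away from you, so that the arm lies along its fence, and leave it open, without touching the clamps beside it. Then lift the left-hand runner out and lay it flat, guide strip up, in the empty left compartment of the parts tray beyond the timber - set down, not dropped - disturbing nothing else.

Things in the scene. Friction and masses are not known exactly. Their poses are not given: they have to be found in the camera images.
- clamp_lh (a joint): Swing angle of the arm clamping the left-hand runner (rad), 0 to 0.2 at the start. 0: it points left (+y of hub_lh) across its runner. It grows clockwise seen from above, the peg going away from the robot; at 1.57 it lies along its fence, pointing away from the robot, and frees the runner; stop at 1.65. It takes about 3 N at the peg and stays where it is left.
- peg_lh (a point): Half-way up the upright black peg, 14 mm across, on the end of that flat steel arm, 34 mm from its pivot (the arm reaches 45 mm, is 14 to 20 mm wide). Heights above the bench: arm underside 56.5 mm, arm top and peg's foot 64.5, this point 80.5, peg's top 95. Push the peg sideways to swing the arm.
- hub_lh (a point): Pivot of that arm, at the arm's top face, 64.5 mm above the bench; a nut rises 11 mm above it. Axes are the fixture's: x along the fences, away from the robot, y left, z up. Four clamps stand in random order, pivots 60 mm apart along y, each on a fence 24 mm wide, its top 33 mm above the bench.
- runner_lh: The left-hand drawer runner, origin at the middle of the rail's underside. Rail 130 x 32 x 16 mm (x, y, z); on it a guide strip 130 x 16 x 18 mm, flush with the left (+y) edge (right-hand runners: the right edge); a 16 mm stub tenon at the front end (-x, toward the robot in the fixture). 0.05 to 0.11 kg. z up.
- guide_lh (a point): Centre of its guide strip, 45 mm above the bench at the start (strip top 9 mm above this point, rail top 9 mm below it, rail underside 25 mm below). Axes as runner_lh. Grasp the strip across its 16 mm, at its middle or up to 40 mm toward the tenon: there nothing stands higher than the strips, and 28 mm are free on its left up to the next runner.
- mid_lh (a point): Middle of the same runner: on the rail's centre line, half-way along the rail, 17 mm above its underside. In the fixture a fence on each side, a rear stop and two front cheeks hold it with about 2 mm play, and the closed arm lies 2.5 mm above the strip: it comes out only upward, once the arm is clear.
- clamp_a: Another clamp arm of the same kind, over a right-hand runner, with its peg 34 mm from the pivot; it must stay as it is. Origin on the pivot at the arm's underside; the peg lies along its own +y.
- peg_a (a point): Half-way up the peg of clamp_a, 80.5 mm above the bench.
- mid_a (a point): Middle of the right-hand runner under clamp_a (34 mm high, half-way up); it stays in its pocket.
- clamp_b: Another clamp arm of the same kind, over a right-hand runner, with its peg 34 mm from the pivot; it must stay as it is. Origin on the pivot at the arm's underside; the peg lies along its own +y.
- peg_b (a point): Half-way up the peg of clamp_b, 80.5 mm above the bench.
- mid_b (a point): Middle of the right-hand runner under clamp_b (34 mm high, half-way up); it stays in its pocket.
- clamp_c: Another clamp arm of the same kind, over a right-hand runner, with its peg 34 mm from the pivot; it must stay as it is. Origin on the pivot at the arm's underside; the peg lies along its own +y.
- peg_c (a point): Half-way up the peg of clamp_c, 80.5 mm above the bench.
- mid_c (a point): Middle of the right-hand runner under clamp_c (34 mm high, half-way up); it stays in its pocket.
- left_bin (a point): Middle of the floor of the left compartment of the open plywood tray (fixed; 190 x 158 x 24 mm, walls and floor 6 mm), empty at the start, 178 x 70 mm inside, 18 mm deep, floor 6 mm above the bench. x along the tray, away from the robot, y to its left, z up. A timber lies across the bench between fixture and tray: carry the runner over it 0.2 m above the bench.
- mid_d (a point): Middle of a finished right-hand runner that lies in the tray's right compartment; it stays there.
- glue_bottle: A bottle of wood glue, 54 mm across, 173 mm tall, standing left of the fixture; not part of the job. Origin at the centre of its underside.
- tape_measure: A pocket tape measure, 61 x 74 x 72 mm, right of the fixture; not part of the job. Origin at the centre of its underside.
- nail_tin: An open tin of nails, 68 mm across, 62 mm high, beyond the tray; not part of the job. Origin at the centre of its underside.

How it is judged:
By the outcome, as a careful person would: the job done as asked, in the order asked, and still so for the second after the job is handed in, with the robot touching nothing.
It also fails if it takes over 56 s, if anything falls off the work surface, if the arm or the gripper's body presses on something with over 40 N, if the wrist force passes 120 N, or if a joint passes its speed limit or range.

### The arm

A 7-joint arm with a two-finger parallel gripper is mounted at the origin on the work surface; the furniture and walls round the work are solid. World frame = base frame: x ahead of the robot, y to its left, z up, the work surface at z = 0. Lengths are in m, angles in rad, forces in N, time in s.
With the tool pointing down it reaches from about 0.4 to 0.75 m from the base axis. Payload 19.5 kg.
Tool frame: the origin (TCP) lies at the very end of the fingers, on their centre line; the grasp point (between the pads) lies 19 mm behind it; z points along the fingers, y is the line along which they close (so a half turn about z gives the same grasp; the last joint's range is limited). The gripper opens to 85 mm and grips with 20 to 120 N. Pads are 22 mm wide; open, the fingers measure 114 mm over their backs; the gripper's body (76 mm by 85 mm) begins 54 mm behind the grasp point. The pads swing forward as they close: fully open they stand 13 mm farther back than shut.
Start: joints at [-0.042, 0.707, -0.028, 1.485, 0.022, 0.951, -0.075], TCP at [0.575, 0, 0.231] pointing down, gripper open.
Joint ranges: [-2.71, 2.71], [-0.32, 2.16], [-1.57, 1.52], [0, 2.45], [-1.46, 4.6], [0, 2.02], [-2.83, 2.83]. Speed limits (rad/s): [1.89, 1.89, 2.57, 2.57, 3.01, 3.01, 3.01].

### API

Orientations are given as a unit quaternion [w, x, y, z].
In Python, from station import observe, get_image, camera_model, hand_in, boxes_of, place_of gives the robot as it stands.
- The arm moves only by the tool play_rows, never from a script. Its argument "motion" is one flat list of numbers, 7 for each row, row after row: the turn, a rotation vector about the tool's x, y, z in rad, then the shift along the tool's x, y, z in cm, then the opening, from 0 (shut) to 1 (fully open). A call has 1 to 10 rows; each row is the pose to reach, as a shift and turn from the pose commanded when the call began, along the tool's axes at that moment; what a row does not reach only later rows make up. A row lasts 1/8 s, in which the tool goes at most 62.5 mm and 10.7 degrees, less where a joint would pass 70% of its speed; a pose out of reach is approached as far as the arm can. A call with a gripper value outside its range is refused whole. The fingers move at their own pace and stop on an object; the grip force is fixed at half the most. Time passes only in rows, so rows that repeat a pose let the fingers close. It gives the time, the measured TCP pose, the force, the opening and the grip force at its end, in the units of the state.
- observe(): the state, without advancing time (a new reading comes with each control period).
- get_image(name): name is "scene" or "side" or "wrist"; returns the picture (480x640x3 uint8, red, green, blue); there is no depth.
- camera_model(name): a dict with "mtx" (3x3 intrinsics, pixels), "cam_to_world" (4x4, takes a point from camera to world coordinates); the wrist camera has in their place "tool_from_camera" (4x4, takes a point from camera to tool coordinates, whose origin is the TCP and whose axes are the flange's). Camera axes: x right, y up, looking along -z (the intrinsics and any distortion apply to the point x, -y, -z); pixel columns grow to the right and rows downward; lengths in m; the calibration is good to about 2 mm. A picture is of the moment at which its call begins: read the wrist's pose just before it. camera_model takes no time and is no camera call.
- hand_in(): hands the job in; it is judged then, once.
Trained networks look in the newest picture that a camera, given by its name, has taken for a name from the list of things; names that differ only in an ending like _2 or _b are one class to them, and where a whole thing is asked for, a point or a joint stands for the part that bears it (a point fixed in the world has none). Each returns a list of dicts, best first, with "score" (0 to 1); they miss things now and then, are a little off and sometimes report something else, mostly with a low value. They report only what shows in the picture. A call takes as long as a camera call.
- boxes_of(camera, thing): "xy" ([column, row] in pixels, amid what is visible of it).
- place_of(camera, thing): "xy" ([column, row] in pixels: a listed point, or the origin of a listed thing).
The state is a dict: "time": time; "joint_pos": joint angles; "joint_velocities": joint speeds; "effort": joint torques, N m; "ee_pos": TCP position; "eef_rot": TCP orientation; "force": force on the tool from outside, world axes, zero at the start; "torque": the same for the moment, N m; "grip_width": finger opening in m; "finger_force": force on a finger pad.
Only numpy, scipy, OpenCV 4.12 (cv2) and the standard library are available. Lean on these libraries where they do the work, as an engineer would, in place of code of your own. Each camera call takes 0.05 s, during which the arm holds its last target. There are 200 camera calls.

## Working session

There is one attempt and no reset: what is moved stays moved. The work goes in short steps, Python scripts to look and compute and a tool call to move; the robot and the scene stay as the last step left them, time stands still between calls to the robot, and variables do not carry over. Pictures are saved under pics/ and viewed, at most 12 in all, crops included, and the job is handed in when it is done.

Besides the shell and the picture viewer there is one more tool, called after "Emit:" as name(argument=value, ...), one argument or row to a line, values as JSON. play_rows: Moves the arm, as the interface text tells. Its arguments: {"type":"object","properties":{"motion":{"type":"array","items":{"type":"number"}}},"required":["motion"]}

```bash
mkdir -p pics
cat > h.py <<'E'
import numpy as np, cv2
from scipy.spatial.transform import Rotation as R
from station import *
def tool():
    s=observe(); q=s["eef_rot"]; T=np.eye(4); T[:3,:3]=R.from_quat([q[1],q[2],q[3],q[0]]).as_matrix(); T[:3,3]=s["ee_pos"]; return T
def snap(n,f=None):
    T=tool(); im=get_image(n); m=camera_model(n)
    C=T@np.array(m["tool_from_camera"]) if n=="wrist" else np.array(m["cam_to_world"])
    if f: cv2.imwrite("pics/"+f,im[:,:,::-1])
    return m,C
def at(m,C,xy,z):
    d=m.get("dist",m.get("distortion")); 
    u=cv2.undistortPoints(np.array([[xy]],float),np.array(m["mtx"]),None if d is None else np.array(d,float))[0,0]
    r=C[:3,:3]@np.array([u[0],-u[1],-1]); o=C[:3,3]; return o+r*(z-o[2])/r[2]
def px(m,C,p):
    q=np.linalg.inv(C)@np.append(p,1); d=m.get("dist",m.get("distortion"))
    return cv2.projectPoints(np.array([[q[0],-q[1],-q[2]]]),np.zeros(3),np.zeros(3),np.array(m["mtx"]),None if d is None else np.array(d,float))[0][0,0]
Z=dict(peg_lh=.0805,hub_lh=.0645,guide_lh=.045,mid_lh=.037,runner_lh=.02,peg_a=.0805,mid_a=.037,clamp_a=.0565,left_bin=.006,mid_d=.023,glue_bottle=0,tape_measure=0,nail_tin=0)
def rep(n,things,k=2,f=None):
    m,C=snap(n,f)
    for t in things:
        for r in place_of(n,t)[:k]:
            print(n,t,round(r["score"],2),np.round(r["xy"]),np.round(at(m,C,r["xy"],Z[t]),4))
    return m,C
E
python3 - <<'E'
from h import *
print(camera_model("wrist").keys(),observe()["ee_pos"],observe()["eef_rot"])
for n in("scene","side","wrist"):
    rep(n,["peg_lh","hub_lh","guide_lh","mid_lh","left_bin"],2,n+"1.png")
    rep(n,["peg_a","mid_a"],4)
E
```

```text
dict_keys(['mtx', 'tool_from_camera']) [5.74734396e-01 1.24594559e-05 2.30826091e-01] [-3.84774645e-04  7.07106480e-01  7.07106860e-01 -4.07881334e-04]
scene peg_lh 0.7 [245. 297.] [0.4804 0.2413 0.0805]
scene peg_lh 0.46 [275. 269.] [0.4966 0.1351 0.0805]
scene hub_lh 0.63 [291. 266.] [0.4897 0.0921 0.0645]
scene guide_lh 0.79 [290. 285.] [0.4605 0.1255 0.045 ]
scene guide_lh 0.51 [293. 291.] [0.4446 0.1346 0.045 ]
scene mid_lh 0.79 [294. 286.] [0.4585 0.1163 0.037 ]
scene peg_a 0.74 [229. 315.] [0.4679 0.2987 0.0805]
scene peg_a 0.67 [244. 300.] [0.4761 0.2476 0.0805]
scene peg_a 0.46 [264. 280.] [0.4889 0.1766 0.0805]
scene mid_a 0.81 [260. 319.] [0.4435 0.2387 0.037 ]
scene mid_a 0.81 [416. 197.] [ 0.4469 -0.3645  0.037 ]
scene mid_a 0.75 [277. 304.] [0.4477 0.1808 0.037 ]
scene mid_a 0.66 [249. 336.] [0.4255 0.2881 0.037 ]
side peg_lh 0.45 [307. 225.] [0.4957 0.1181 0.0805]
side hub_lh 0.77 [308. 234.] [0.4859 0.0877 0.0645]
side guide_lh 0.86 [297. 241.] [0.4497 0.097  0.045 ]
side guide_lh 0.56 [278. 222.] [0.4398 0.2336 0.045 ]
side mid_lh 0.9 [295. 238.] [0.4547 0.1257 0.037 ]
side mid_lh 0.53 [297. 248.] [0.4387 0.0716 0.037 ]
side left_bin 0.65 [294. 217.] [0.522  0.3008 0.006 ]
side left_bin 0.6 [354. 331.] [ 0.4408 -0.2959  0.006 ]
side peg_a 0.5 [278. 206.] [0.4561 0.2705 0.0805]
side peg_a 0.48 [296. 218.] [0.4827 0.1735 0.0805]
side peg_a 0.46 [286. 211.] [0.4688 0.2266 0.0805]
side mid_a 0.81 [270. 218.] [0.4291 0.2796 0.037 ]
side mid_a 0.78 [375. 347.] [ 0.4414 -0.3928  0.037 ]
side mid_a 0.52 [288. 230.] [0.4566 0.1844 0.037 ]
wrist peg_lh 0.72 [216.  74.] [0.494  0.1237 0.0805]
wrist hub_lh 0.66 [227. 122.] [0.4967 0.0891 0.0645]
wrist guide_lh 0.87 [187.  83.] [0.4579 0.1229 0.045 ]
wrist mid_lh 0.69 [196.  99.] [0.4622 0.111  0.037 ]
wrist mid_a 0.68 [174.  20.] [0.4491 0.1748 0.037 ]
```

View pics/scene1.png

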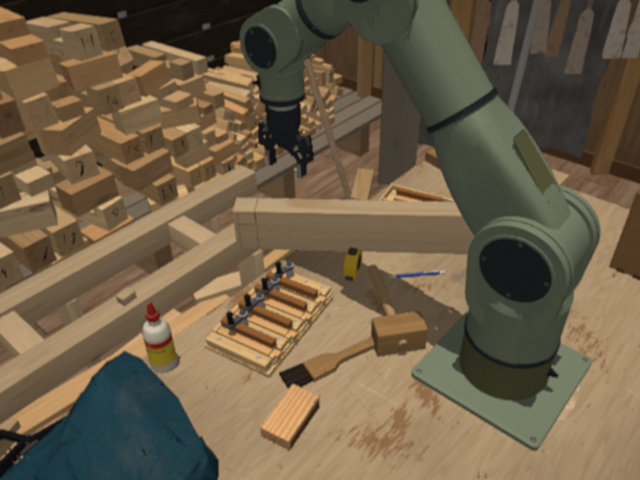

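View pics/wrist1.png

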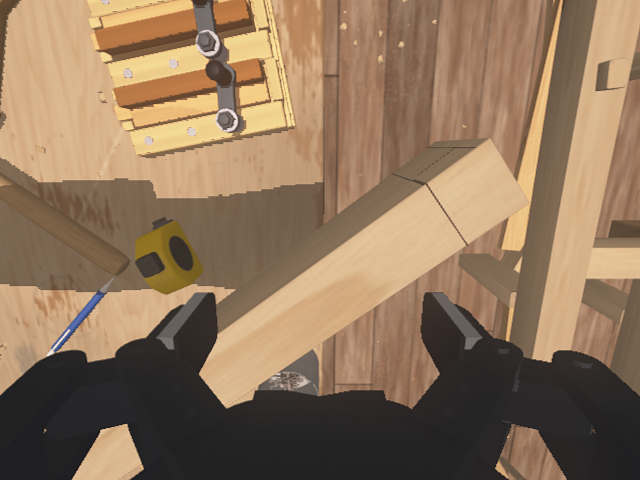

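The scene view shows the fixture at left-centre (270,310). The wrist view shows its rightmost slot (190,90), with the brown strip on the left half and its peg at (216,72). I'll move in for a closer look and shut the fingers on the way.

Emit:
play_rows(
  motion=[0, 0, 0, 4, -5, 0, 0, 0, 0, 0, 8, -9, 0, 0, 0, 0, 0, 8, -9, 0, 0, 0, 0, 0, 8, -9, 0, 0],
)

```text
time: 1.85
ee_pos: [0.4854, 0.0798, 0.2314]
eef_rot: [0.0, 0.707, 0.707, 0.0]
force: [0.4, -0.1, 0.2]
grip_width: 0.0123
finger_force: 0.0
```

Run:
```python
from h import *
print(observe()["ee_pos"])
rep("wrist",["peg_lh","hub_lh","guide_lh","mid_lh","runner_lh"],2,"wrist2.png")
rep("wrist",["peg_a","mid_a","clamp_a"],4)
```

```text
[0.48541828 0.07975325 0.23143623]
wrist peg_lh 0.61 [327. 177.] [0.4932 0.1232 0.0805]
wrist hub_lh 0.56 [330. 212.] [0.4969 0.0898 0.0645]
wrist hub_lh 0.23 [303.  73.] [0.4726 0.2071 0.0645]
wrist guide_lh 0.79 [292. 173.] [0.4602 0.1244 0.045 ]
wrist mid_lh 0.9 [293. 186.] [0.4608 0.1105 0.037 ]
wrist mid_lh 0.7 [314. 102.] [0.4813 0.1877 0.037 ]
wrist runner_lh 0.57 [296. 180.] [0.4631 0.1148 0.02  ]
wrist peg_a 0.75 [313. 102.] [0.481  0.1828 0.0805]
wrist peg_a 0.68 [302.  21.] [0.4729 0.2397 0.0805]
wrist mid_a 0.92 [263.  50.] [0.4364 0.2306 0.037 ]
wrist mid_a 0.85 [281. 117.] [0.4502 0.1746 0.037 ]
wrist clamp_a 0.65 [316. 148.] [0.4836 0.1464 0.0565]
```

View pics/wrist2.png

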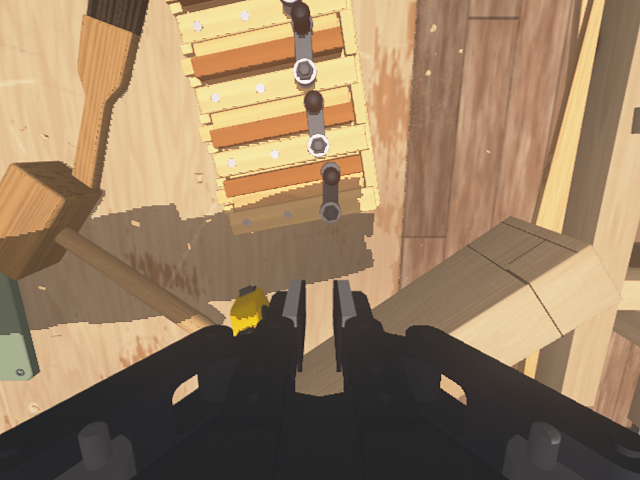

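The wrist view confirms the rightmost slot: strip (292,177) above the rail (293,193), peg (330,176), hub (330,212). Other strips sit on the lower (right) half. The fixture is yawed about 12°. I'll align and come down behind the peg.

Emit:
play_rows(
  motion=[0, 0, -0.15, 3.73, -2.48, 0, 0, 0, 0, -0.21, 3.73, -2.48, 5, 0, 0, 0, -0.21, 3.73, -2.48, 9, 0, 0, 0, -0.21, 3.73, -2.48, 12, 0, 0, 0, -0.21, 3.73, -2.48, 12, 0],
)

```text
time: 2.98
ee_pos: [0.4595, 0.1171, 0.1101]
eef_rot: [-0.001, 0.629, 0.777, -0.001]
force: [0.3, 0.3, 0.6]
grip_width: 0.0001
finger_force: 0.0
```

Run:
```python
from h import *
T=tool();print(T.round(3),observe()["grip_width"])
m,C=rep("wrist",["peg_lh","hub_lh"],2,"wrist3.png")
e=np.array([[.978,.208,0],[-.208,.978,0]])
for t in["peg_lh","hub_lh"]:
    for r in place_of("wrist",t)[:2]: print(t, (e@(at(m,C,r["xy"],Z[t])-T[:3,3])*1000).round(1))
rep("side",["peg_lh","hub_lh"],2)
```

```text
[[-0.209  0.978 -0.003  0.459]
 [ 0.978  0.209 -0.001  0.117]
 [-0.    -0.003 -1.     0.11 ]
 [ 0.     0.     0.     1.   ]] 5.877210421984195e-05
wrist peg_lh 0.74 [386. 281.] [0.4963 0.1227 0.0805]
wrist peg_lh 0.49 [389. 164.] [0.4816 0.1828 0.0805]
wrist hub_lh 0.61 [369. 319.] [0.4973 0.0906 0.0645]
peg_lh [37.2 -2.2]
peg_lh [35.3 59.7]
hub_lh [ 31.5 -33.8]
side peg_lh 0.63 [302. 228.] [0.472  0.1083 0.0805]
side peg_lh 0.38 [306. 222.] [0.5005 0.1382 0.0805]
side hub_lh 0.58 [308. 234.] [0.4844 0.0897 0.0645]
```

View pics/wrist3.png

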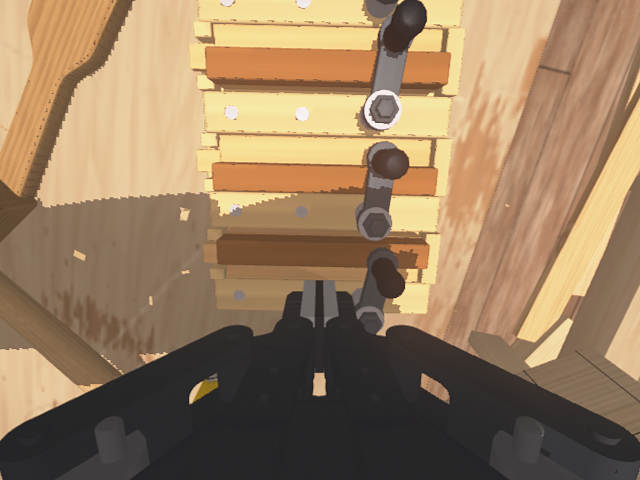

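Shut fingers stand at (319,300), the peg is at (388,280) and the hub at (369,318). The neighbours are clear. Now I push along the arc.

Emit:
play_rows(
  motion=[0, 0, 0, 0, 0, 3.1, 0, 0, 0, 0, 0, 1.0, 3.1, 0, 0, 0, 0, 0, 2.0, 3.1, 0, 0, 0, 0, 0, 3.1, 3.1, 0, 0, 0, 0, 0, 3.9, 3.1, 0, 0, 0, 0, -0.2, 4.6, 3.1, 0, 0, 0, 0, -0.5, 5.3, 3.1, 0, 0, 0, 0, -1.0, 6.0, 3.1, 0, 0, 0, 0, -1.5, 6.5, 3.1, 0, 0, 0, 0, -1.6, 6.5, 3.1, 0],
)

```text
time: 4.62
ee_pos: [0.528, 0.115, 0.0805]
eef_rot: [0.0, 0.629, 0.777, 0.001]
force: [1.9, 4.2, 1.1]
grip_width: -0.0001
finger_force: 1.6
```

Run:
```python
from h import *
T=tool();print(T[:3,3].round(4),observe()["force"])
e=np.array([[.978,.208,0],[-.208,.978,0]])
m,C=snap("wrist","wrist4.png")
for t in["peg_lh","hub_lh"]:
    for r in place_of("wrist",t)[:3]: print(t, r["score"],r["xy"],(e@(at(m,C,r["xy"],Z[t])-T[:3,3])*1000).round(1))
```

```text
[0.528  0.115  0.0805] [1.91575372 4.23635589 1.05187076]
hub_lh 0.59 [244.2, 321.6] [-37.6 -19.3]
```

View pics/wrist4.png

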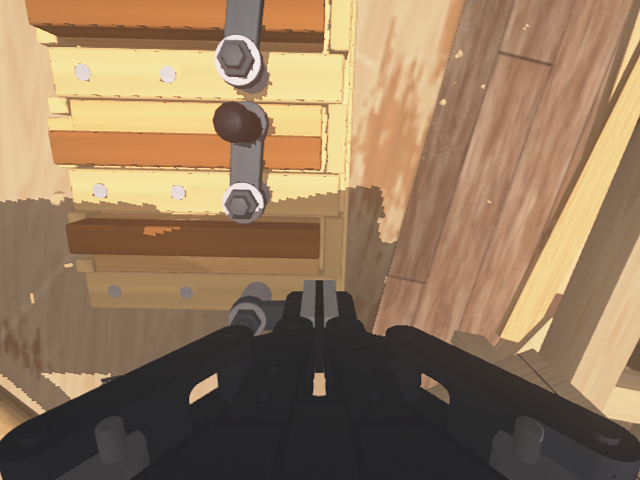

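The arm now lies along the fence. Its hub is at (247,318) and the strip is free at (195,238). I'll nudge it slightly further, then back off and rise while turning for the grasp.

Emit:
play_rows(
  motion=[0, 0, 0, -0.15, 0, 0, 0, 0, 0, 0, -0.25, 0, 0, 0, 0, 0, 0, -0.25, 0, 0, 0, 0, 0, 0, 0.8, 0, 0, 0, 0, 0, 0, 0.8, 0, -4, 0, 0, 0, 0, 0.8, -4, -10, 0.2, 0, 0, 0, 0.8, -8, -13, 0.5, 0, 0, 0, -2, -10, -13, 0.5, 0, 0, 0, -2, -10, -13, 0.5],
)

```text
time: 5.9
ee_pos: [0.4326, 0.0735, 0.2109]
eef_rot: [0.0, 0.63, 0.777, -0.0]
force: [0.0, -0.1, -0.1]
grip_width: 0.0427
finger_force: 0.0
```

Run:
```python
from h import *
T=tool();print(T[:3,3].round(4),observe()["grip_width"])
e=np.array([[.978,.208,0],[-.208,.978,0]])
m,C=snap("wrist","wrist5.png")
for t in["peg_lh","hub_lh","guide_lh","mid_lh"]:
    for r in place_of("wrist",t)[:3]: p=at(m,C,r["xy"],Z[t]);print(t, round(r["score"],2),np.round(r["xy"]),p.round(4),(e@(p-T[:3,3])*1000).round(1))
```

```text
[0.4326 0.0735 0.2109] 0.04270839752453837
peg_lh 0.96 [438. 233.] [0.5294 0.0933 0.0805] [98.8 -0.7]
hub_lh 0.64 [393. 224.] [0.4957 0.09   0.0645] [65.2  3. ]
guide_lh 0.91 [361. 175.] [0.4609 0.1243 0.045 ] [38.3 43.9]
mid_lh 0.82 [355. 190.] [0.46   0.1093 0.037 ] [34.3 29.3]
```

View pics/wrist5.png

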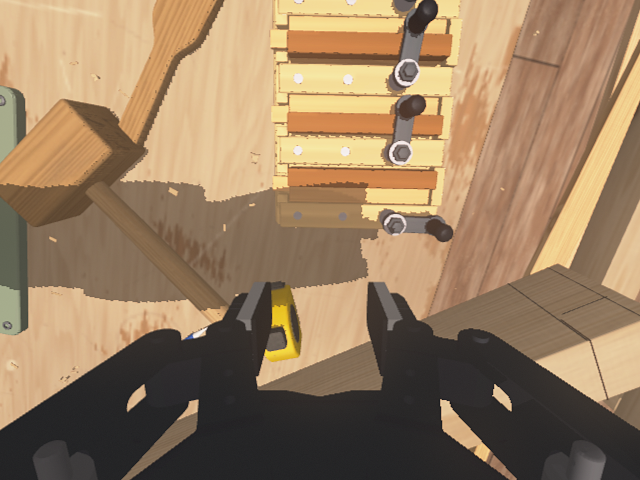

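The clamp is open: hub (395,224), peg (439,230). The other three arms are unchanged. I'll refine the strip's centre line from its edges in this picture.

Run:
```python
from h import *
T=tool();m=camera_model("wrist");C=T@np.array(m["tool_from_camera"])
im=cv2.imread("pics/wrist5.png"); hsv=cv2.cvtColor(im,cv2.COLOR_BGR2HSV)
e=np.array([[.978,.208,0],[-.208,.978,0]])
for c in(315,345,375,405): print(c,[tuple(map(int,hsv[r,c])) for r in range(162,206,2)])
mk=cv2.inRange(hsv[150:205,270:460],(0,140,60),(14,255,255))
n,l,s,ce=cv2.connectedComponentsWithStats(mk)
for i in range(1,n):
    if s[i,4]>200:
        ys,xs=np.where(l==i); print(s[i],ce[i]+[270,150],cv2.fitLine(np.c_[xs,ys].astype(np.float32),2,0,.01,.01).ravel())
        x,y,w,h=s[i,:4]
        for q in((x+270,ce[i][1]+150),(x+w+270,ce[i][1]+150),(ce[i][0]+270,y+150),(ce[i][0]+270,y+h+150)):
            print(np.round(q),(e@(at(m,C,q,.054)-T[:3,3])*1000).round(1))
```

```text
315 [(15, 120, 197), (15, 120, 170), (17, 115, 233), (12, 143, 130), (13, 159, 216), (13, 158, 207), (13, 160, 207), (13, 160, 206), (13, 160, 209), (13, 160, 211), (13, 160, 209), (13, 150, 143), (13, 141, 112), (14, 124, 162), (15, 123, 154), (14, 126, 156), (15, 127, 157), (14, 124, 158), (14, 123, 157), (14, 125, 159), (15, 112, 143), (16, 116, 162)]
345 [(23, 90, 246), (15, 121, 202), (23, 92, 251), (12, 137, 115), (13, 158, 203), (13, 160, 206), (13, 160, 205), (13, 159, 208), (13, 160, 209), (13, 160, 213), (13, 157, 183), (12, 143, 125), (13, 144, 122), (14, 127, 166), (14, 125, 171), (15, 125, 171), (15, 126, 162), (15, 127, 156), (14, 124, 156), (14, 126, 154), (14, 123, 145), (16, 114, 161)]
375 [(23, 91, 246), (20, 104, 242), (22, 102, 246), (14, 125, 170), (13, 158, 187), (13, 159, 205), (13, 159, 205), (13, 161, 206), (13, 161, 208), (13, 161, 211), (13, 160, 212), (13, 161, 208), (13, 160, 207), (15, 129, 231), (22, 105, 246), (22, 105, 246), (22, 104, 246), (21, 106, 246), (22, 107, 246), (21, 108, 245), (21, 109, 250), (15, 114, 163)]
405 [(0, 13, 238), (22, 92, 245), (15, 119, 176), (15, 122, 213), (12, 145, 139), (13, 158, 205), (13, 159, 204), (13, 158, 204), (13, 159, 205), (13, 161, 209), (13, 160, 214), (13, 159, 212), (13, 159, 207), (12, 156, 167), (22, 104, 247), (22, 107, 246), (22, 106, 246), (21, 108, 246), (21, 107, 246), (21, 107, 246), (22, 104, 248), (14, 121, 168)]
[  18   18  149   21 2746] [361.7811362  178.06336489] [9.9975115e-01 2.2307867e-02 9.1781136e+01 2.8063364e+01]
[288. 178.] [-26.   42.1]
[437. 178.] [102.9  42.5]
[362. 168.] [37.5 50.8]
[362. 189.] [38.1 32.8]
```

Emit:
play_rows(
  motion=[0, 0, 0.18, 2, 1, 0, 0.38, 0, 0, 0.36, 4.19, 2, 0, 0.38, 0, 0, 0.54, 4.19, 2, 2, 0.38, 0, 0, 0.72, 4.19, 2, 4, 0.38, 0, 0, 0.9, 4.19, 2, 6, 0.38, 0, 0, 1.08, 4.19, 2, 8, 0.38, 0, 0, 1.26, 4.19, 2, 8, 0.38, 0, 0, 1.44, 4.19, 2, 8, 0.38, 0, 0, 1.59, 4.19, 2, 8, 0.38, 0, 0, 1.59, 4.19, 2, 8, 0.38],
)

```text
time: 7.4
ee_pos: [0.4442, 0.1205, 0.1299]
eef_rot: [0.0, 0.995, 0.096, -0.0]
force: [-0.2, -0.6, -1.1]
grip_width: 0.0322
finger_force: 0.0
```

Run:
```python
from h import *
T=tool();print(T.round(3),observe()["grip_width"])
m,C=snap("wrist","wrist6.png")
for t in["guide_lh","mid_lh","hub_lh"]:
    for r in place_of("wrist",t)[:2]: p=at(m,C,r["xy"],Z[t]);print(t, round(r["score"],2),np.round(r["xy"]),p.round(4),(T[:3,:3].T@(p-T[:3,3])*1000).round(1))
# strip top edges predicted at assumed line
for y in(-8,8): print([px(m,C,(T@np.array([x,y/1000,T[2,3]-.054,1]))[:3]).round() for x in(-.03,.0,.03)])
```

```text
[[ 0.982  0.191 -0.001  0.444]
 [ 0.191 -0.982 -0.     0.121]
 [-0.001  0.    -1.     0.13 ]
 [ 0.     0.     0.     1.   ]] 0.03216072553490063
mid_lh 0.81 [333. 226.] [0.4592 0.1141 0.037 ] [13.6  9.2 92.9]
hub_lh 0.61 [385. 186.] [0.4954 0.0906 0.0645] [44.6 39.2 65.4]
hub_lh 0.53 [222. 181.] [0.4796 0.188  0.0645] [ 47.8 -59.5  65.4]
[array([309., 293.]), array([308., 252.]), array([308., 207.])]
[array([332., 293.]), array([332., 252.]), array([333., 207.])]
```

View pics/wrist6.png

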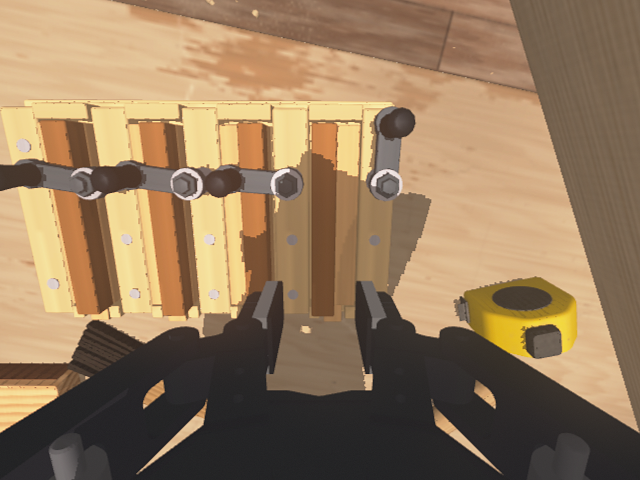

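The strip spans columns 311–336 (centre ~323, predicted 320.5), so I shift ~1.5 mm to the right. Then I descend and grasp.

Emit:
play_rows(
  motion=[0, 0, 0, 0, 0.15, 4, 0.38, 0, 0, 0, 0, 0.15, 7, 0.38, 0, 0, 0, 0, 0.15, 8.5, 0.38, 0, 0, 0, 0, 0.15, 9.1, 0.38, 0, 0, 0, 0, 0.15, 9.1, 0.38, 0, 0, 0, 0, 0.15, 9.1, 0, 0, 0, 0, 0, 0.15, 9.1, 0, 0, 0, 0, 0, 0.15, 9.1, 0, 0, 0, 0, 0, 0.15, 9.1, 0],
)

```text
time: 8.72
ee_pos: [0.4448, 0.1186, 0.04]
eef_rot: [-0.0, 0.995, 0.095, 0.0]
force: [-1.7, 0.8, 5.4]
grip_width: 0.0143
finger_force: 58.6
```

Emit:
play_rows(
  motion=[0, 0, 0, 0, 0, -1.5, 0, 0, 0, 0, 0, 0, -3.5, 0, 0, 0, 0, 0, 0, -7, 0, 0, 0, 0, 0, 0, -12, 0, 0, 0, 0, 0, 0, -17, 0, 0, 0, 0, 0, 0, -20.5, 0, 0, 0, 0, 0, 0, -20.5, 0],
)

```text
time: 9.6
ee_pos: [0.4451, 0.1188, 0.2465]
eef_rot: [-0.001, 0.995, 0.096, 0.002]
force: [0.2, 0.5, -0.8]
grip_width: 0.0144
finger_force: 58.9
```

Run:
```python
from h import *
T=tool();print(T.round(3),observe()["grip_width"])
m,C=snap("wrist","wrist7.png")
for n in ("wrist","scene","side"):
    m,C=snap(n)
    for t in["guide_lh","left_bin","mid_d"]:
        for r in place_of(n,t)[:2]: print(n,t, round(r["score"],2),np.round(r["xy"]),at(m,C,r["xy"],.245 if t=="guide_lh" else Z[t]).round(4))
```

```text
[[ 0.982  0.19   0.004  0.445]
 [ 0.19  -0.982  0.002  0.119]
 [ 0.004 -0.001 -1.     0.246]
 [ 0.     0.     0.     1.   ]] 0.014395450349315653
wrist guide_lh 0.86 [316. 270.] [0.4587 0.1237 0.245 ]
wrist left_bin 0.57 [337. 264.] [0.3854 0.087  0.006 ]
wrist mid_d 0.95 [154. 196.] [0.4275 0.297  0.023 ]
wrist mid_d 0.76 [206. 199.] [0.4356 0.2413 0.023 ]
scene guide_lh 0.57 [283. 210.] [0.4702 0.1221 0.245 ]
scene mid_d 0.92 [260. 316.] [0.4615 0.2212 0.023 ]
scene mid_d 0.83 [244. 342.] [0.4339 0.2967 0.023 ]
side guide_lh 0.7 [293. 179.] [0.4567 0.1248 0.245 ]
side guide_lh 0.59 [369. 300.] [ 0.3827 -0.4493  0.245 ]
side left_bin 0.92 [355. 333.] [ 0.4398 -0.3034  0.006 ]
side mid_d 0.67 [371. 348.] [ 0.4404 -0.3788  0.023 ]
side mid_d 0.59 [288. 230.] [0.4599 0.2011 0.023 ]
```

View pics/wrist7.png

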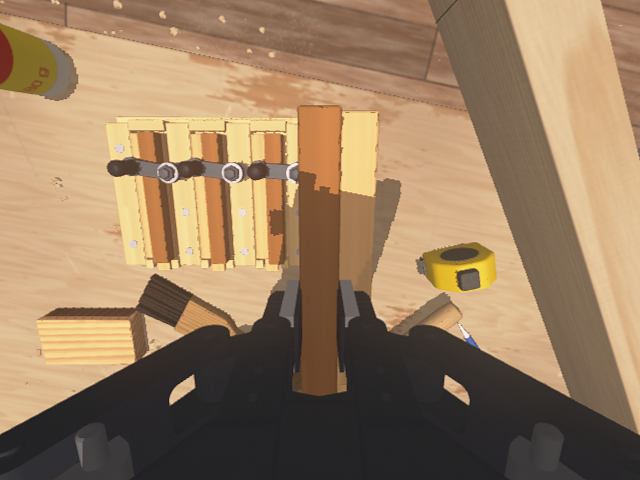

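The runner is held squarely (column 320, tenon toward the robot) and the fixture is undisturbed. I carry it over the timber toward the tray.

Emit:
play_rows(
  motion=[0, 0, 0, 0, 3, 0, 0, 0, 0, 0, -0.5, 7, 0, 0, 0, 0, 0, -1.2, 12, 0, 0, 0, 0, 0, -2, 17, 0, 0, 0, 0, 0, -2.6, 22, 0, 0, 0, 0, 0, -3, 27, 0, 0, 0, 0, 0, -3.2, 29.8, 0, 0, 0, 0, 0, -3.2, 29.8, 0, 0, 0, 0, 0, -3.2, 29.8, 0, 0],
)

```text
time: 11.38
ee_pos: [0.4697, -0.1795, 0.2442]
eef_rot: [-0.0, 0.995, 0.096, -0.0]
force: [-0.0, 0.5, -0.8]
grip_width: 0.0141
finger_force: 58.9
```

Run:
```python
from h import *
T=tool();print(T[:3,3].round(3))
for n in ("wrist","scene","side"):
    m,C=snap(n,"w8.png" if n=="wrist" else None)
    for t in["left_bin","mid_d"]:
        for r in place_of(n,t)[:2]: print(n,t, round(r["score"],2),np.round(r["xy"]),at(m,C,r["xy"],Z[t]).round(4))
```

```text
[ 0.47  -0.179  0.244]
wrist left_bin 0.88 [423. 255.] [ 0.44  -0.308  0.006]
wrist mid_d 0.91 [489. 265.] [ 0.4467 -0.3783  0.023 ]
scene left_bin 0.35 [260. 318.] [0.4698 0.2173 0.006 ]
scene left_bin 0.21 [242. 318.] [0.5002 0.2412 0.006 ]
scene mid_d 0.86 [279. 303.] [0.4585 0.1671 0.023 ]
scene mid_d 0.85 [246. 338.] [0.4368 0.2861 0.023 ]
side left_bin 0.77 [354. 332.] [ 0.4373 -0.3002  0.006 ]
side left_bin 0.42 [270. 220.] [0.4418 0.3177 0.006 ]
side mid_d 0.79 [287. 231.] [0.4591 0.2    0.023 ]
side mid_d 0.72 [270. 216.] [0.4406 0.3174 0.023 ]
```

View pics/w8.png

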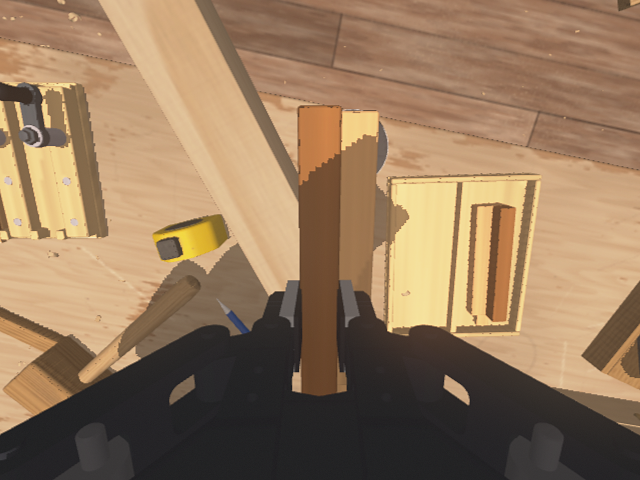

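Tray top corners are at about (389,178), (541,175), (521,332) and (388,333), with the divider at ~(460,183)–(451,330). The tin is partly hidden near (380,145). I'll work out the pose from these.

Run:
```python
from h import *
T=tool();m=camera_model("wrist");C=T@np.array(m["tool_from_camera"])
c=[at(m,C,p,.024)[:2] for p in((389,178),(541,175),(521,332),(388,333))]
for p in c: print(p.round(4))
c=np.array(c); print("sizes",[np.linalg.norm(c[i]-c[(i+1)%4]).round(4) for i in range(4)],c.mean(0).round(4))
fx=(c[0]+c[1]-c[2]-c[3]); fy=(c[0]+c[3]-c[1]-c[2])
print("yaw",np.arctan2(fx[1],fx[0]),np.arctan2(-fy[0],fy[1]))
y=np.arctan2(fx[1],fx[0]); print("bin",c.mean(0)+.038*np.array([-np.sin(y),np.cos(y)]))
a,b=[at(m,C,p,.024)[:2] for p in((460,183),(451,330))]; print("div",a,b,np.arctan2(*(a-b)[::-1]))
# runner in hand: strip end at far end, and rail
print("tool yaw",np.arctan2(T[1,0],T[0,0]))
z=T[2,3]-.04
for p,h in(((299,106),.054),((341,106),.054),((379,111),.036)): print((T[:3,:3].T@(at(m,C,p,z+h)-T[:3,3])*1000).round(1))
```

```text
[ 0.5196 -0.2445]
[ 0.5532 -0.4002]
[ 0.374  -0.4429]
[ 0.3424 -0.2878]
sizes [np.float64(0.1594), np.float64(0.1842), np.float64(0.1583), np.float64(0.1824)] [ 0.4473 -0.3438]
yaw 0.23677911966902523 0.2064958436828819
bin [ 0.43839149 -0.30690693]
div [ 0.52890424 -0.31928452] [ 0.36062061 -0.36030744] 0.23910889441589786
tool yaw 0.19103882978006617
[ 81.4  -8.2 -14. ]
[ 81.4   6.7 -14. ]
[81.5 23.2  4. ]
```

Emit:
play_rows(
  motion=[0, 0, -0.03, -2.5, 4.5, 0, 0, 0, 0, -0.03, -5, 8.5, 0, 0, 0, 0, -0.03, -6.3, 11, 0, 0, 0, 0, -0.03, -6.3, 11, 0, 0, 0, 0, -0.03, -6.3, 11, 5, 0, 0, 0, -0.03, -6.3, 11, 10, 0, 0, 0, -0.03, -6.3, 11, 14, 0, 0, 0, -0.03, -6.3, 11, 15.5, 0, 0, 0, -0.03, -6.3, 11, 15.5, 0],
)

```text
time: 12.95
ee_pos: [0.4288, -0.2998, 0.0894]
eef_rot: [-0.0, 0.994, 0.11, -0.0]
force: [-0.2, -0.1, -0.9]
grip_width: 0.0145
finger_force: 58.9
```

Run:
```python
from h import *
T=tool();print(T.round(3),observe()["joint_pos"])
m,C=snap("wrist","w9.png")
e=lambda p:(T[:3,:3].T@(p-T[:3,3])*1000).round(1)
for t in["left_bin","mid_d"]:
    for r in place_of("wrist",t)[:1]: print(t, round(r["score"],2),np.round(r["xy"]),e(at(m,C,r["xy"],Z[t])))
```

```text
[[ 0.976  0.219 -0.     0.429]
 [ 0.219 -0.976  0.    -0.3  ]
 [-0.    -0.    -1.     0.089]
 [ 0.     0.     0.     1.   ]] [ 0.41106553  0.87028823  0.26100622  1.82671254 -0.42400912  0.5002082
 -0.39087777]
mid_d 0.58 [444. 250.] [ 4.  79.2 66.4]
```

View pics/w9.png

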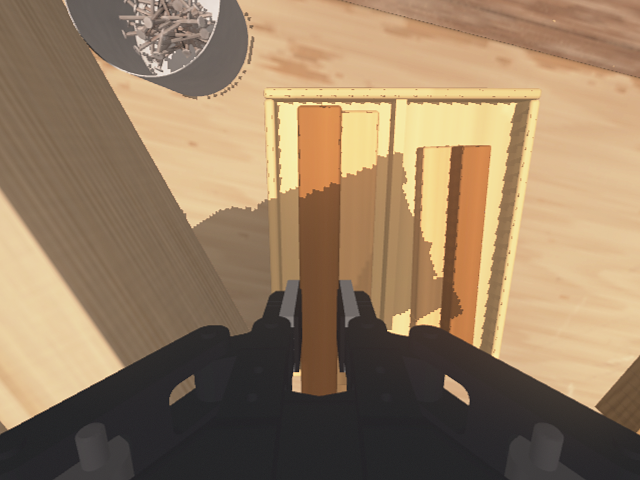

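The runner hangs over the left compartment, whose walls are at columns 268–395. The timber's foot edge runs (65,0)–(250,330) and its top edge (0,190)–(130,360). I'll check the clearances.

Run:
```python
from h import *
T=tool();m=camera_model("wrist");C=T@np.array(m["tool_from_camera"])
e=lambda q,z:(T[:3,:3].T@(at(m,C,q,z)-T[:3,3])*1000).round(1)[:2]
for q in((180,200),(245,322)): print("foot",e(q,0))
for z in(.06,.1,.15): print("top",z,[e(q,z) for q in((0,190),(130,360))])
print("tray far corners",e((265,91),.024),e((541,91),.024),"inner far/left",e((276,101),.024),"div",e((394,101),.024),e((386,300),.024),"left in low",e((281,280),.024))
z=T[2,3]-.04
print("runner far",e((299,106),z+.054),e((341,106),z+.054),e((379,111),z+.036))
```

```text
foot [ 32.4 -96.4]
foot [-60.3 -56.9]
top 0.06 [array([  46.3, -162.6]), array([ -52.2, -110.8])]
top 0.1 [array([  51. , -125.5]), array([-24.8, -85.6])]
top 0.15 [array([ 57. , -79.1]), array([  9.5, -54.1])]
tray far corners [ 98.4 -31.8] [ 98.7 125.6] inner far/left [ 93.1 -25.7] div [93.2 42. ] [-30.9  44. ] left in low [-16.7 -25.8]
runner far [81.4 -8.2] [81.4  6.7] [81.6 23.3]
```

Clearances are about 11–20 mm all round, and the timber is over 20 mm from the gripper body. I lower gently.

Emit:
play_rows(
  motion=[0, 0, 0, 0, 0, 2.5, 0, 0, 0, 0, 0, 0, 4.5, 0, 0, 0, 0, 0, 0, 5.5, 0, 0, 0, 0, 0, 0, 6.0, 0, 0, 0, 0, 0, 0, 6.2, 0, 0, 0, 0, 0, 0, 6.3, 0, 0, 0, 0, 0, 0, 6.3, 0],
)

```text
time: 13.98
ee_pos: [0.4287, -0.3002, 0.0266]
eef_rot: [0.0, 0.994, 0.11, 0.0]
force: [0.1, -0.2, 0.4]
grip_width: 0.014
finger_force: 59.0
```

Emit:
play_rows(
  motion=[0, 0, 0, 0, 0, 0.05, 0, 0, 0, 0, 0, 0, 0.08, 0, 0, 0, 0, 0, 0, 0.08, 0],
)

```text
time: 14.35
ee_pos: [0.4287, -0.3003, 0.026]
eef_rot: [0.0, 0.994, 0.11, 0.0]
force: [-2.0, 0.2, 9.5]
grip_width: 0.0147
finger_force: 60.3
```

It is on the floor (9.5 N contact). I release and rise.

Emit:
play_rows(
  motion=[0, 0, 0, 0, 0, 0, 0.15, 0, 0, 0, 0, 0, 0, 0.32, 0, 0, 0, 0, 0, 0, 0.32, 0, 0, 0, 0, 0, 0, 0.32, 0, 0, 0, 0, 0, -1, 0.32, 0, 0, 0, 0, 0, -4, 0.32, 0, 0, 0, 0, 0, -9, 0.32, 0, 0, 0, 0, 0, -15, 0.32, 0, 0, 0, 0, 0, -20, 0.32, 0, 0, 0, 0, 0, -20, 0.32],
)

```text
time: 15.6
ee_pos: [0.4293, -0.3008, 0.2291]
eef_rot: [0.002, 0.994, 0.11, 0.002]
force: [0.2, 0.2, -0.6]
grip_width: 0.0276
finger_force: 0.0
```

Run:
```python
from h import *
print(observe()["ee_pos"],observe()["force"])
snap("wrist","a.png");snap("side","b.png")
a=cv2.imread("pics/a.png");b=cv2.imread("pics/b.png")
cv2.imwrite("pics/w10.png",np.hstack([cv2.resize(a,(400,300)),cv2.resize(b,(400,300))]))
```

```text
[ 0.4293368  -0.30075387  0.22912132] [ 0.24824492  0.2329869  -0.56823685]
```

View pics/w10.png

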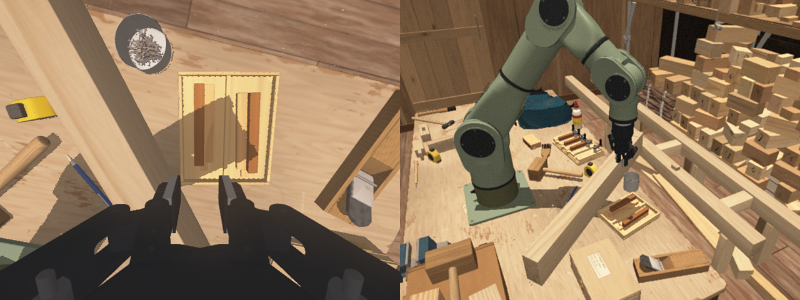

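The runner lies flat in the left compartment, strip up (200,125 in the left half), and nothing else is disturbed. I'm handing in.

```bash
python3 -c "
from station import *
print(hand_in())"
```

```text
the job is handed in; nothing more can be done
None
```

The left-hand runner's clamp is swung open along its fence, and the runner lies flat, guide strip up, in the tray's left compartment. In the last pictures nothing else looked disturbed; the job was handed in at about 16 s of the 56 s allowed.

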